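# Unbolt and open the parts well

## Robot

A 6-joint arm with a two-finger parallel gripper is mounted at the origin on the work surface. World frame = base frame: x ahead of the robot, y to its left, z up, the work surface at z = 0. Lengths are in mm, angles in rad, forces in N, time in s.
With the tool pointing down it reaches from about 350 to 775 mm from the base axis. Payload 7.3 kg.
Tool frame: the origin (TCP) lies at the very end of the fingers, on their centre line; the grasp point (between the pads) lies 19 mm behind it; z points along the fingers, y is the line along which they close (so a half turn about z gives the same grasp; the last joint's range is limited). The gripper opens to 92 mm and grips with 3 to 60 N. Pads are 19 mm wide; open, the fingers measure 130 mm over their backs; the gripper's body (75 mm by 190 mm) begins 47 mm behind the grasp point.
Start: joints at [0.988, 0.342, 1.524, -0, 1.275, -0.146], TCP at [222.086, 475.734, 226.741] pointing down, gripper open.
Joint ranges: [-2.53, 2.53], [-0.77, 2.02], [0.04, 2.7], [-1, 4.14], [0.28, 2.66], [-3.11, 3.11]. Speed limits (rad/s): [2.57, 2.57, 3.14, 3.14, 3.14, 3.14].

## Interface

Orientations are given as [roll, pitch, yaw] about the fixed x, y, z axes, in that order (R = Rz(yaw) Ry(pitch) Rx(roll)).
In Python, from plant import * gives the robot as it stands.
- The arm moves only by the tool arm_command, never from a script. Its arguments are lists of equal length, an entry for each row: "gripper": the finger opening in mm, from 0 to 91.8; "dp": the shift along the tool's x, y, z in units of 25 mm (1.0 is 25 mm), a list of three; "twist": the turn about the tool's z in units of 5 degrees (1.0 is 5 degrees). A call has exactly 5 rows; each row shifts and turns the commanded pose from where the row before left it, along the tool's axes as they then stand; what a row does not reach is not made up. A row lasts 1/8 s, in which the tool goes at most 62.5 mm and 10.7 degrees, less where a joint would pass 70% of its speed; a pose out of reach is approached as far as the arm can. A call is refused whole if a number of a shift passes 1 or a number of a turn 1, either way. A call with a gripper value outside its range is refused whole. The fingers move at their own pace and stop on an object; the grip force is fixed at half the most. Time passes only in rows, so rows that do not move let the fingers close, or fill a call up. It gives the time, the measured TCP pose, the force, the opening and the grip force at its end, in the units of the state.
- get_obs(): the state, without advancing time (a new reading comes with each control period).
- capture(name): name is "side" or "top"; returns the picture (420x560x3 uint8, red, green, blue); there is no depth.
- get_calibration(name): a dict with "mtx" (3x3 intrinsics, pixels), "position" and "attitude" of the camera in the world. Camera axes: x right, y down, z forward; pixel columns grow to the right and rows downward; lengths in mm; the calibration is good to about 2 mm. A picture is of the moment at which its call begins. get_calibration takes no time and is no camera call.
- close_job(): hands the job in; it is judged then, once.
The state is a dict: "time": time; "joint_positions": joint angles; "dq": joint speeds; "tau": joint torques, N m; "tool_pos": TCP position; "tcp_rot": TCP orientation; "contact_force": force on the tool from outside, world axes, zero at the start; "moment": the same for the moment, N m; "grip_width": finger opening in mm; "finger_force": force on a finger pad.
Only numpy, scipy, OpenCV 4.12 (cv2) and the standard library are available. Lean on these libraries where they do the work, as an engineer would, in place of code of your own. Each camera call takes 0.05 s, during which the arm holds its last target. There are 200 camera calls.

## Task

Open the parts well on the repair desk. The black gauge casing standing on its steel flap must first be set gently upright in the white kidney dish, and the flap's bolt, out of the gripper's reach under the clear guard, must be drawn fully back with the hooked rod (never touched with the gripper); then raise the flap by its handle until it stands upright. Leave the rod lying flat on the desk beside or in front of the unit, the casing standing in the dish, and everything else where it was.

Things in the scene. Friction and masses are not known exactly. Their poses are not given: they have to be found in the camera images.
- well: Parts-well unit, fixed: grey laminate plinth, top 45 mm above the desk, x -130 to +145 mm, y -110 to +110 mm, holding the well with its steel flap, hinged along its left side, and in front of the flap the bolt under a clear guard. Origin at desk level; x points from its front (robot side) to its back, y to its left, z up.
- guard_mouth (a point): Middle of the bolt guard's open front, 72 mm above the desk (unit x = -105, y = 0 mm). Guard: two steel cheeks, inner faces at unit y = -70 and +70 mm, and a clear roof, underside 97 mm, top 103 mm above the desk, from unit x = -105 to -38 mm. Open at front and back. Inside it nothing but the knob is higher than 63 mm above the desk.
- bolt (a joint): Sliding bolt, in m: 0 to 0.005 at the start (shot: its tongue sits in the keeper on the flap and holds it down), 0.040 drawn fully back towards the unit's front (-x of the unit). Friction about 2 N; it stays where it is left. The tongue clears the flap beyond 0.025.
- bolt_knob (a point): Middle of the bolt's upright round knob, 12 mm diameter, 57 to 87 mm above the desk (this point 72 mm). At joint 0 it is at unit x = -70, y = 0 mm, under the guard's roof. The flat bolt bar below it (12 mm wide, top 61 mm above the desk) runs from 19 mm in front of the knob to 58 mm behind it.
- flap (a joint): Hinged steel flap over the well, in rad: 0 lying shut, 1.57 standing upright, stop at 1.75. Stiff hinge along its left edge (unit +y): it stays at any angle; the right edge rises and swings over to the left; lifting at the handle takes about 4 N. Blocked while the bolt is shot.
- flap_handle (a point): Middle of the flap's bow handle: round steel bar, 10 mm diameter, 70 mm long, parallel to the hinge (along unit x), on a post at each end, axis 46 mm above the flap's upper face (94 mm above the desk when shut), on the flap's right half (unit x = +35, y = -60 mm when shut). The guard's back is 38 mm in front of the bar's front end. The point turns with the flap.
- flap_hinge (a point): Point of the hinge axis (along unit x) beside the handle's middle: unit x = +35, y = +90 mm, 45 mm above the desk. Flap: from here 180 mm to the right, unit x -30 to +105 mm, 3 mm thick, upper face 48 mm above the desk when shut. Handle bar: 150 mm right of and 49 mm above this axis when shut. A keeper for the bolt (29 wide, 23 high, 27 deep) stands mid front edge.
- rod_handle (a point): Hooked rod on the desk, 0.12 kg: centre of its black plastic handle (84 mm long along x, 20 wide, 24 high; this point 12 mm above the desk). x points along the rod to the hook, y to its left. At this point's height an 8 mm steel rod runs along x; its axis bends square to the left at x = 120 mm, runs to y = 28 mm and there turns back 8 mm towards the handle (ends at x = 108 mm).
- casing_mid (a point): Round black bakelite gauge back casing standing upright on the left half of the flap: 64 mm diameter, 44 mm high, short brass spigot in the middle of the top (to 52 mm). This point is its centre, half-way up (22 mm above what it stands on); z is up along its axis. About 0.16 kg.
- dish_mid (a point): White enamel kidney dish on the desk, loose, 200 mm long (its x), 100 mm wide (y), walls 3 mm thick, rim 36 mm above the desk. This point is mid dish on its inner floor, 4 mm above the desk. Free inside from here: +/-43 mm along y, +/-98 mm along x; round ends of 50 mm radius.
- conn0: Red plastic tubing T-connector, 70 mm long (x), 22 mm high, stub 32 mm to +y; to be left alone. Origin under the middle.
- conn1: Red plastic tubing T-connector, 70 mm long (x), 22 mm high, stub 32 mm to +y; to be left alone. Origin under the middle.
- conn2: Red plastic tubing T-connector, 70 mm long (x), 22 mm high, stub 32 mm to +y; to be left alone. Origin under the middle.
- chest: Stainless stethoscope chest piece, 48 mm disc, 28 mm high, stem to 43 mm along x; to be left alone. Origin under the disc's centre.
- dial: Round steel gauge head lying face up, 64 mm diameter, 31 mm high; to be left alone. Origin under its centre.
- jar: Closed amber screw jar, 54 mm diameter, 95 mm high; to be left alone. Origin under its centre.
Mind the look-alikes: they are no part of the job. What is shaped like the part that bears casing_mid but blue or green is not meant.

How it is judged:
By the outcome, as a careful person would: the job done as asked, in the order asked, and still so for the second after the job is handed in, with the robot touching nothing.
It also fails if it takes over 72 s, if anything falls off the work surface, if the arm or the gripper's body presses on something with over 40 N, if the wrist force passes 120 N, or if a joint passes its speed limit or range.

## Working session

There is one attempt and no reset: what is moved stays moved. The work goes in short steps, Python scripts to look and compute and a tool call to move; the robot and the scene stay as the last step left them, time stands still between calls to the robot, and variables do not carry over. Pictures are saved under pics/ and viewed, at most 10 in all, crops included, and the job is handed in when it is done.

Besides the shell and the picture viewer there is one more tool, called after "Request:" as a command line: name --pt "numbers of a row" for each row, then --argument value for the rest. arm_command: Moves the arm, as the interface text tells. Its arguments: {"type":"object","properties":{"gripper":{"type":"array"},"dp":{"type":"array"},"twist":{"type":"array"}},"required":["gripper","dp","twist"]}

```bash
mkdir -p pics; ls; python3 - <<'E'
from plant import *
import cv2
for n in("top","side"):
    im=capture(n); cv2.imwrite(f"pics/{n}0.png",cv2.resize(im[:,:,::-1],(784,588),interpolation=cv2.INTER_CUBIC)); cv2.imwrite(f"{n}0_raw.png",im[:,:,::-1])
    print(get_calibration(n))
o=get_obs();print(o)
E
```

```text
pics
{'mtx': array([[539.36928837,   0.        , 287.79043922],
       [  0.        , 539.36928837, 194.29738178],
       [  0.        ,   0.        ,   1.        ]]), 'position': array([ 346.07794201,   13.6416271 , 1317.10776904]), 'attitude': array([-2.93247391e+00, -3.50194115e-04, -1.64702556e+00])}
{'mtx': array([[414.18905046,   0.        , 280.17627756],
       [  0.        , 414.18905046, 207.4146753 ],
       [  0.        ,   0.        ,   1.        ]]), 'position': array([ 147.82372432, -663.29805982,  996.45398324]), 'attitude': array([-2.40461604,  0.01050999, -0.63174098])}
{'time': 0.1, 'joint_positions': array([ 9.87992393e-01,  3.42632970e-01,  1.52490153e+00,  1.06953094e-05,
        1.27541147e+00, -1.46018521e-01]), 'dq': array([ 0.00097093, -0.00198557, -0.00174018, -0.00214311, -0.00054489,
       -0.00071566]), 'tau': array([ 2.24097559e-03, -4.32005060e+01, -2.44694567e+01,  7.18722283e-02,
        5.25809114e-02, -6.02231557e-05]), 'tool_pos': array([221.87705397, 475.41617533, 226.13185291]), 'tcp_rot': array([-3.14025522e+00, -2.07027349e-04,  2.70480398e+00]), 'contact_force': array([ 0.3179705 ,  1.46864896, -1.1307134 ]), 'moment': array([ 0.0012649 ,  0.05877136, -0.03707392]), 'finger_force': 0.0, 'grip_width': 91.7800427476499}
```

View pics/top0.png

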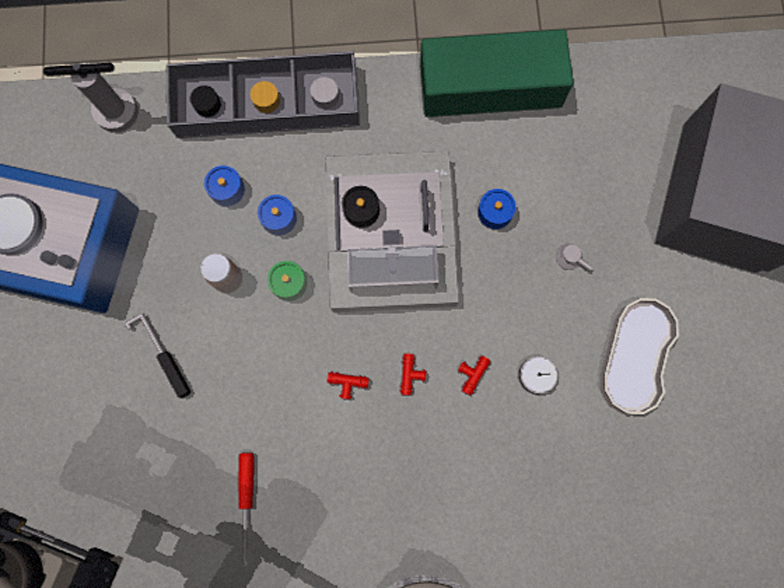

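View pics/side0.png

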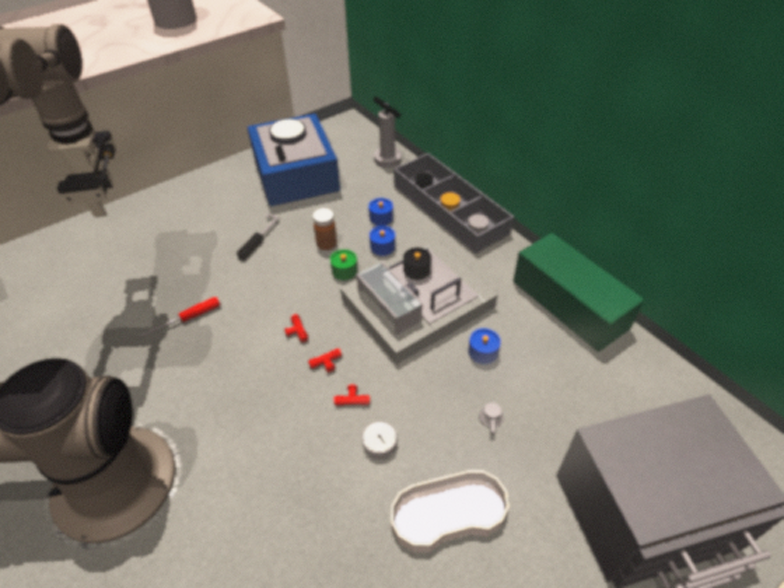

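The top view shows the unit at about (393,230), the black casing's spigot at (360,202), the rod handle at (173,374) with its hook near (130,320), and the dish at (640,357). I'll take enlarged crops next.

```bash
cat > h.py <<'E'
import numpy as np, cv2
from scipy.spatial.transform import Rotation as R
from plant import *
def ray(n,u,v,z):
    c=get_calibration(n); d=R.from_euler('xyz',c['attitude']).apply(np.linalg.solve(c['mtx'],[u,v,1.]))
    p=c['position']; return p+d*(z-p[2])/d[2]
def proj(n,P):
    c=get_calibration(n); q=R.from_euler('xyz',c['attitude']).inv().apply(np.atleast_2d(P)-c['position'])@c['mtx'].T
    return q[:,:2]/q[:,2:]
E
python3 - <<'E'
import cv2,numpy as np
im=cv2.imread('top0_raw.png')
a=cv2.resize(im[100:225,228:335],None,fx=4.5,fy=4.5,interpolation=cv2.INTER_CUBIC)
b=cv2.resize(im[220:290,84:140],None,fx=5,fy=5,interpolation=cv2.INTER_CUBIC)
o=np.zeros((570,800,3),np.uint8);o[:a.shape[0],:a.shape[1]]=a;o[:b.shape[0],500:500+b.shape[1]]=b
cv2.imwrite('pics/crop1.png',o);print(a.shape,b.shape)
from h import *
for n,u,v,z in[('dishL',606,365,36),('top end',652,299,36),('bot end',633,413,36),('spig',360,202,100),('dial',539,374,31),('conn2',475,375,11),('conn1',411,375,11),('conn0',348,382,11),('jar',216,268,95),('blue2',276,212,50),('bluer',498,205,50),('green',286,279,50)]:
    print(n,ray('top',u/1.4,v/1.4,z).round(1))
g=cv2.cvtColor(im,cv2.COLOR_BGR2GRAY)
sub=im[205:305,425:495]; m=(sub.min(2)>165).astype(np.uint8)
n,l,s,c=cv2.connectedComponentsWithStats(m)
k=1+s[1:,4].argmax();ys,xs=np.where(l==k)
P=np.array([ray('top',x+425,y+205,4)[:2] for x,y in zip(xs,ys)])
print('dish',s[k],cv2.minAreaRect(P.astype(np.float32)),P.mean(0))
E
```

```text
(562, 482, 3) (350, 280, 3)
dishL [ 430.8 -337.6   36. ]
top end [ 537.2 -431.5   36. ]
bot end [ 348.2 -372.    36. ]
spig [729.   56.3 100. ]
dial [ 424.7 -223.9   31. ]
conn2 [ 432.6 -117.7   11. ]
conn1 [441.  -8.  11.]
conn0 [437.3 100.7  11. ]
jar [635.  301.6  95. ]
blue2 [737.7 205.3  50. ]
bluer [ 721.  -182.2   50. ]
green [617.2 193.2  50. ]
dish [   7    8   53   83 2620] ((446.83154296875, -409.96771240234375), (105.56646728515625, 206.99917602539062), 67.96910095214844) [ 442.56907597 -403.09146969]
```

View pics/crop1.png

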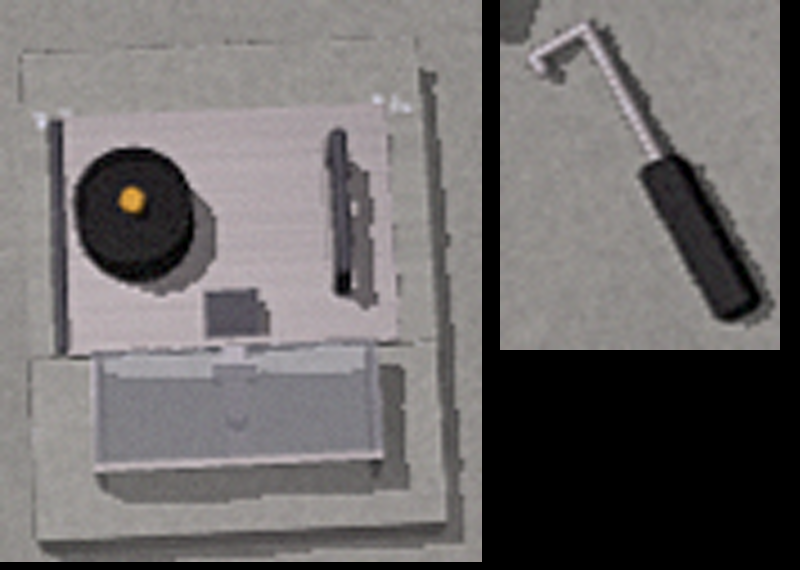

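```bash
python3 - <<'E'
from h import *
from scipy.optimize import least_squares
c=lambda u,v:(228+(u+.5)/4.5-.5,100+(v+.5)/4.5-.5)
d=lambda u,v:(84+(u-500+.5)/5-.5,220+(v+.5)/5-.5)
pts=[((145,110,45),(20,52)),((145,-110,45),(418,37)),((-130,-110,45),(445,522)),((-130,110,45),(36,542)),((-105,70,103),(97,468)),((-105,-70,103),(380,458)),((70,-60,99),(338,130)),((0,-60,99),(343,290))]
def res(p):
    cc,s=np.cos(p[2]),np.sin(p[2])
    W=[(p[0]+cc*a[0]-s*a[1],p[1]+s*a[0]+cc*a[1],a[2]) for a,_ in pts]
    return (proj('top',W)-np.array([c(*b) for _,b in pts])).ravel()
f=least_squares(res,[680,20,0.]);print('unit',f.x,np.degrees(f.x[2]),f.fun.reshape(-1,2).round(1).tolist())
th=f.x[2];U=lambda x,y:(f.x[:2]+[np.cos(th)*x-np.sin(th)*y,np.sin(th)*x+np.cos(th)*y]).round(1)
print('knob',U(-70,0),'handle',U(35,-60),'hinge',U(35,90),'mouth',U(-105,0))
print('spigot',ray('top',*c(132,198),100).round(1),'casing top by ellipse',ray('top',*c(134,206),92).round(1))
for n,u,v,z in[('h near',665,163,20),('h far',740,310,20),('bend',588,30,14),('lat end',534,60,14),('tip',541,70,14)]: print(n,ray('top',*d(u,v),z).round(1))
im=cv2.imread('top0_raw.png');sub=im[205:305,425:495]; m=(sub.min(2)>165).astype(np.uint8)
n,l,s,cc=cv2.connectedComponentsWithStats(m);k=1+s[1:,4].argmax();ys,xs=np.where(l==k)
P=np.array([ray('top',x+425,y+205,36)[:2] for x,y in zip(xs,ys)])
r=cv2.minAreaRect(P.astype(np.float32));print('dish',r, cv2.boxPoints(r).tolist())
E
```

```text
unit [ 6.87672961e+02  8.86698292e+00 -3.37256939e-02] -1.9323399194163993 [[0.5, 0.2], [0.2, 0.0], [0.5, 0.9], [-0.6, 0.3], [0.6, 1.2], [-1.3, 0.9], [-0.0, 1.8], [0.3, -5.3]]
knob [617.7  11.2] handle [720.6 -52.3] hinge [725.7  97.6] mouth [582.7  12.4]
spigot [730.7  56.6 100. ] casing top by ellipse [728.8  56.2  92. ]
h near [510.  413.3  20. ]
h far [437.3 378.5  20. ]
bend [578.6 451.9  14. ]
lat end [565.8 478.2  14. ]
tip [560.6 474.8  14. ]Traceback (most recent call last):
  File "<stdin>", line 17, in <module>
  File "h.py", line 5, in ray
    c=get_calibration(n); d=R.from_euler('xyz',c['attitude']).apply(np.linalg.solve(c['mtx'],[u,v,1.]))
ValueError: time passes only in moves, steps and waits
```

```bash
cat > h.py <<'E'
import numpy as np, cv2
from scipy.spatial.transform import Rotation as R
from plant import *
C={n:get_calibration(n) for n in('top','side')}
def ray(n,u,v,z):
    c=C[n]; d=R.from_euler('xyz',c['attitude']).apply(np.linalg.solve(c['mtx'],[u,v,1.]))
    p=c['position']; return p+d*(z-p[2])/d[2]
def proj(n,P):
    c=C[n]; q=R.from_euler('xyz',c['attitude']).inv().apply(np.atleast_2d(P)-c['position'])@c['mtx'].T
    return q[:,:2]/q[:,2:]
def go(x,y,z,yaw_deg):
    "rows of 25 mm: shift needed in tool axes (units) and twist units"
    o=get_obs();p=o['tool_pos'];M=R.from_euler('xyz',o['tcp_rot'])
    yaw=np.degrees(o['tcp_rot'][2]);t=((yaw-yaw_deg+180)%360-180)/5
    Mt=R.from_euler('xyz',[np.pi,0,np.radians(yaw_deg)])
    print('pos',p.round(1),'yaw',round(yaw,1),'dp now-axes',(M.inv().apply(np.array([x,y,z])-p)/25).round(2),'dp end-axes',(Mt.inv().apply(np.array([x,y,z])-p)/25).round(2),'twist',round(t,2))
E
python3 - <<'E'
from h import *
from scipy.optimize import least_squares
c=lambda u,v:(228+(u+.5)/4.5-.5,100+(v+.5)/4.5-.5)
pts=[((145,110,45),(20,52)),((145,-110,45),(418,37)),((-130,-110,45),(445,522)),((-130,110,45),(36,542)),((-105,70,103),(97,468)),((-105,-70,103),(380,458)),((70,-60,99),(338,130))]
def res(p):
    cc,s=np.cos(p[2]),np.sin(p[2])
    W=[(p[0]+cc*a[0]-s*a[1],p[1]+s*a[0]+cc*a[1],a[2]) for a,_ in pts]
    return (proj('top',W)-np.array([c(*b) for _,b in pts])).ravel()
f=least_squares(res,[680,20,0.]);print('unit',f.x,np.degrees(f.x[2]),f.fun.reshape(-1,2).round(1).tolist())
th=f.x[2];U=lambda x,y:(f.x[:2]+[np.cos(th)*x-np.sin(th)*y,np.sin(th)*x+np.cos(th)*y]).round(1)
print('knob',U(-70,0),'handle',U(35,-60),'hinge',U(35,90),'mouth',U(-105,0))
im=cv2.imread('top0_raw.png');sub=im[205:305,425:495]; m=(sub.min(2)>165).astype(np.uint8)
n,l,s,cc=cv2.connectedComponentsWithStats(m);k=1+s[1:,4].argmax();ys,xs=np.where(l==k)
P=np.array([ray('top',x+425,y+205,36)[:2] for x,y in zip(xs,ys)])
r=cv2.minAreaRect(P.astype(np.float32));print('dish',r, cv2.boxPoints(r).round().tolist())
go(729,56.5,140,72.5); go(729,56.5,66,72.5)
E
```

```text
unit [ 6.89502998e+02  8.70452554e+00 -2.97785138e-02] -1.7061831608267535 [[0.3, -0.3], [-0.1, -0.8], [0.7, -0.1], [-0.4, -0.3], [0.8, 0.5], [-1.1, -0.1], [-0.1, 1.0]]
knob [619.5  10.8] handle [722.7 -52.3] hinge [727.2  97.6] mouth [584.5  11.8]
dish ((444.3762512207031, -399.64459228515625), (102.9938735961914, 201.9546661376953), 67.9691162109375) [[331.0, -410.0], [519.0, -485.0], [557.0, -390.0], [370.0, -314.0]]
pos [221.9 475.4 226.1] yaw 155.0 dp now-axes [-25.47  -6.6    3.45] dp end-axes [-9.88 24.38  3.45] twist 16.49
pos [221.9 475.4 226.1] yaw 155.0 dp now-axes [-25.47  -6.59   6.41] dp end-axes [-9.88 24.38  6.41] twist 16.49
```

```bash
cat >> h.py <<'E'
def arc(x,y,z,yaw_deg,n,start=None):
    "constant row (tool-axis shift, twist), n rows, ending at the pose"
    if start is None:
        o=get_obs();p=o['tool_pos'];y0=o['tcp_rot'][2]
    else: p=np.array(start[:3]);y0=np.radians(start[3])
    d=(np.radians(yaw_deg)-y0+np.pi)%(2*np.pi)-np.pi
    S=np.zeros((2,2))
    for k in range(n):
        a=y0+d*k/n; S+=np.array([[np.cos(a),np.sin(a)],[np.sin(a),-np.cos(a)]])
    s=np.linalg.solve(S,np.array([x,y])-p[:2])/25
    print('at',np.round(p,1),round(np.degrees(y0),1),'row',s.round(3),round((p[2]-z)/25/n,3),'twist',round(-np.degrees(d)/5/n,3),'n',n)
E
python3 - <<'E'
from h import *
for n in(25,30):arc(729,56.5,150,70,n)
E
```

```text
at [221.9 475.4 226.1] 155.0 row [-1.036  0.511] 0.122 twist 0.68 n 25
at [221.9 475.4 226.1] 155.0 row [-0.861  0.43 ] 0.102 twist 0.566 n 30
```

Request:
arm_command --gripper '[90, 90, 90, 90, 90]' --pt "-0.86 0.43 0.1" --pt "-0.86 0.43 0.1" --pt "-0.86 0.43 0.1" --pt "-0.86 0.43 0.1" --pt "-0.86 0.43 0.1" --twist '[0.57, 0.57, 0.57, 0.57, 0.57]'

```text
time: 0.72
tool_pos: [343.6, 466.5, 213.9]
tcp_rot: [-3.141, -0.0, 2.452]
contact_force: [0.1, 0.0, -0.2]
grip_width: 90.1
finger_force: 0.0
```

Request:
arm_command --gripper '[90, 90, 90, 90, 90]' --pt "-0.86 0.43 0.1" --pt "-0.86 0.43 0.1" --pt "-0.86 0.43 0.1" --pt "-0.86 0.43 0.1" --pt "-0.86 0.43 0.1" --twist '[0.57, 0.57, 0.57, 0.57, 0.57]'

```text
time: 1.35
tool_pos: [456.9, 428.5, 201.6]
tcp_rot: [3.141, -0.0, 2.204]
contact_force: [-0.4, -0.1, -0.4]
grip_width: 89.9
finger_force: 0.0
```

Request:
arm_command --gripper '[90, 90, 90, 90, 90]' --pt "-0.86 0.43 0.1" --pt "-0.86 0.43 0.1" --pt "-0.86 0.43 0.1" --pt "-0.86 0.43 0.1" --pt "-0.86 0.43 0.1" --twist '[0.57, 0.57, 0.57, 0.57, 0.57]'

```text
time: 1.98
tool_pos: [557.6, 363.4, 189.1]
tcp_rot: [3.142, -0.0, 1.955]
contact_force: [0.4, 0.2, 0.1]
grip_width: 90.1
finger_force: 0.0
```

Request:
arm_command --gripper '[90, 90, 90, 90, 90]' --pt "-0.86 0.43 0.1" --pt "-0.86 0.43 0.1" --pt "-0.86 0.43 0.1" --pt "-0.86 0.43 0.1" --pt "-0.86 0.43 0.1" --twist '[0.57, 0.57, 0.57, 0.57, 0.57]'

```text
time: 2.6
tool_pos: [639.2, 275.6, 176.6]
tcp_rot: [3.142, -0.0, 1.707]
contact_force: [1.1, -1.3, -0.9]
grip_width: 89.8
finger_force: 0.0
```

Request:
arm_command --gripper '[90, 90, 90, 90, 90]' --pt "-0.86 0.43 0.1" --pt "-0.86 0.43 0.1" --pt "-0.86 0.43 0.1" --pt "-0.86 0.43 0.1" --pt "-0.86 0.43 0.1" --twist '[0.57, 0.57, 0.57, 0.57, 0.57]'

```text
time: 3.22
tool_pos: [696.7, 170.4, 164.1]
tcp_rot: [3.142, -0.0, 1.458]
contact_force: [-0.2, -0.2, -0.7]
grip_width: 90.1
finger_force: 0.0
```

Request:
arm_command --gripper '[90, 90, 90, 90, 90]' --pt "-0.86 0.43 0.1" --pt "-0.86 0.43 0.1" --pt "-0.86 0.43 0.1" --pt "-0.86 0.43 0.1" --pt "-0.86 0.43 0.1" --twist '[0.57, 0.57, 0.57, 0.57, 0.57]'

```text
time: 3.85
tool_pos: [726.5, 54.3, 151.6]
tcp_rot: [3.142, -0.0, 1.209]
contact_force: [0.2, -0.7, -0.8]
grip_width: 89.9
finger_force: 0.0
```

```bash
python3 - <<'E'
from h import *
go(729,56.5,66,70);print(get_obs()['time'])
im=capture('top');cv2.imwrite('pics/t2.png',cv2.resize(im[90:230,200:380,::-1],None,fx=4,fy=4,interpolation=cv2.INTER_CUBIC))
E
```

```text
pos [726.5  54.3 151.6] yaw 69.3 dp now-axes [0.12 0.06 3.42] dp end-axes [0.12 0.06 3.42] twist -0.14
3.85
```

Request:
arm_command --gripper '[90, 90, 90, 90, 90]' --pt "0.14 0.08 0.6" --pt "0 0 0.8" --pt "0 0 0.8" --pt "0 0 0.8" --pt "0 0 0.42" --twist '[0, 0, 0, 0, 0]'

```text
time: 4.53
tool_pos: [728.4, 59.8, 63.9]
tcp_rot: [-3.139, 0.0, 1.214]
contact_force: [-0.4, 0.5, 1.2]
grip_width: 90.1
finger_force: 0.0
```

Request:
arm_command --gripper '[60, 60, 60, 60, 60]' --pt "0 0 0" --pt "0 0 0" --pt "0 0 0" --pt "0 0 0" --pt "0 0 0" --twist '[0, 0, 0, 0, 0]'

```text
time: 5.15
tool_pos: [730.1, 58.4, 67.3]
tcp_rot: [3.14, -0.001, 1.212]
contact_force: [1.2, 0.7, 3.6]
grip_width: 62.9
finger_force: 30.0
```

Request:
arm_command --gripper '[58, 58, 58, 58, 58]' --pt "0 0 -0.2" --pt "0 0 -0.6" --pt "0 0 -1" --pt "0 0 -1" --pt "0 0 -1" --twist '[0, 0, 0, 0, 0]'

```text
time: 5.78
tool_pos: [729.2, 58.4, 162.7]
tcp_rot: [-3.142, -0.0, 1.213]
contact_force: [0.5, 0.8, -3.0]
grip_width: 63.7
finger_force: 30.0
```

```bash
python3 - <<'E'
from h import *
for n in(20,25):arc(444,-400,120,70,n)
im=capture('side');cv2.imwrite('pics/s2.png',cv2.resize(im[150:330,200:380,::-1],None,fx=3,fy=3,interpolation=cv2.INTER_CUBIC))
E
```

```text
at [729.2  58.4 162.7] 69.5 row [-1.058 -0.217] 0.085 twist -0.005 n 20
at [729.2  58.4 162.7] 69.5 row [-0.846 -0.174] 0.068 twist -0.004 n 25
```

View pics/s2.png

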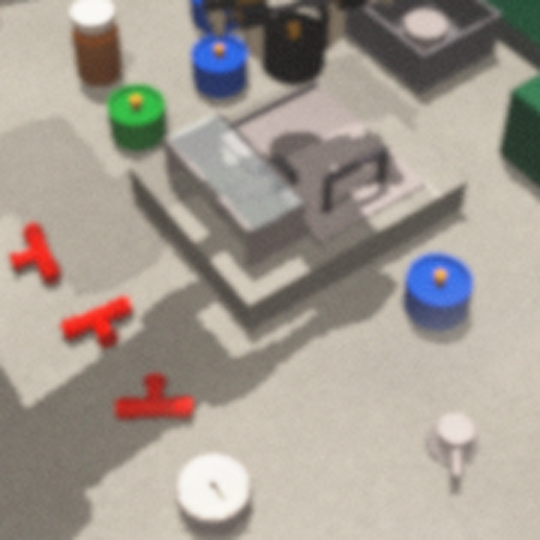

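The casing is held clear of the flap at around (290,45) in the crop, and the unit is undisturbed. I'll carry it to the dish.

Request:
arm_command --gripper '[58, 58, 58, 58, 58]' --pt "-0.4 -0.1 0" --pt "-0.8 -0.17 0" --pt "-0.9 -0.18 0" --pt "-0.9 -0.18 0" --pt "-0.9 -0.18 0" --twist '[0, 0, 0, 0, 0]'

```text
time: 6.45
tool_pos: [674.4, -26.9, 159.4]
tcp_rot: [-3.138, 0.001, 1.212]
contact_force: [0.6, -0.8, -0.6]
grip_width: 63.1
finger_force: 30.0
```

Request:
arm_command --gripper '[58, 58, 58, 58, 58]' --pt "-0.9 -0.18 0" --pt "-0.9 -0.18 0" --pt "-0.9 -0.18 0" --pt "-0.9 -0.18 0" --pt "-0.9 -0.18 0" --twist '[0, 0, 0, 0, 0]'

```text
time: 7.08
tool_pos: [614.8, -124.5, 161.2]
tcp_rot: [-3.142, -0.0, 1.212]
contact_force: [0.3, -0.5, -2.1]
grip_width: 63.0
finger_force: 30.0
```

Request:
arm_command --gripper '[58, 58, 58, 58, 58]' --pt "-0.9 -0.18 0.1" --pt "-0.9 -0.18 0.1" --pt "-0.9 -0.18 0.1" --pt "-0.9 -0.18 0.1" --pt "-0.9 -0.18 0.1" --twist '[0, 0, 0, 0, 0]'

```text
time: 7.7
tool_pos: [554.3, -222.0, 148.5]
tcp_rot: [-3.142, -0.0, 1.212]
contact_force: [-0.2, -0.3, -2.2]
grip_width: 63.3
finger_force: 30.0
```

Request:
arm_command --gripper '[58, 58, 58, 58, 58]' --pt "-0.9 -0.18 0.2" --pt "-0.9 -0.18 0.2" --pt "-0.9 -0.18 0.2" --pt "-0.9 -0.18 0.2" --pt "-0.9 -0.18 0.2" --twist '[0, 0, 0, 0, 0]'

```text
time: 8.32
tool_pos: [493.7, -319.3, 123.4]
tcp_rot: [-3.142, -0.0, 1.212]
contact_force: [-0.7, -0.1, -2.4]
grip_width: 62.8
finger_force: 30.0
```

Request:
arm_command --gripper '[58, 58, 58, 58, 58]' --pt "-0.9 -0.18 0.2" --pt "-0.9 -0.18 0.2" --pt "-0.5 -0.1 0.1" --pt "0 0 0" --pt "0 0 0" --twist '[0, 0, 0, 0, 0]'

```text
time: 8.95
tool_pos: [464.1, -367.5, 111.4]
tcp_rot: [3.141, -0.0, 1.213]
contact_force: [-0.2, 0.3, -2.1]
grip_width: 63.5
finger_force: 30.0
```

```bash
python3 - <<'E'
from h import *
go(444,-400,60,70)
im=capture('top');cv2.imwrite('pics/t3.png',cv2.resize(im[190:310,400:500,::-1],None,fx=5,fy=5,interpolation=cv2.INTER_CUBIC))
E
```

```text
pos [ 464.1 -367.5  111.4] yaw 69.5 dp now-axes [-1.5  -0.3   2.05] dp end-axes [-1.49 -0.31  2.05] twist -0.1
```

View pics/t3.png

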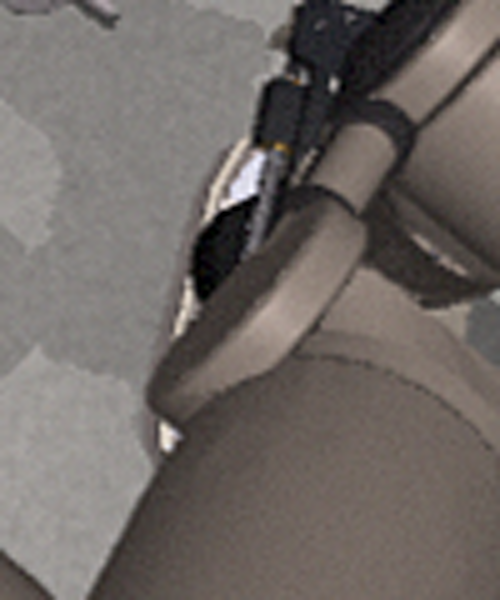

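```bash
python3 - <<'E'
from h import *
im=cv2.imread('top0_raw.png').min(2)
for ang in(-22,-18):
  a=np.radians(ang);ex=np.array([np.cos(a),np.sin(a)]);ey=np.array([-ex[1],ex[0]])
  for s in range(-90,91,15):
    t=np.arange(-70,71,1.); P=np.array([[*(np.array([444,-400])+ex*s+ey*k),36] for k in t])
    q=proj('top',P).round().astype(int); m=im[q[:,1],q[:,0]]>160
    print(ang,s,t[m].min() if m.any() else None,t[m].max() if m.any() else None)
E
```

```text
-22 -90 -30.0 30.0
-22 -75 -44.0 46.0
-22 -60 -49.0 49.0
-22 -45 -50.0 51.0
-22 -30 -44.0 52.0
-22 -15 -40.0 51.0
-22 0 -41.0 50.0
-22 15 -40.0 52.0
-22 30 -44.0 52.0
-22 45 -50.0 52.0
-22 60 -49.0 48.0
-22 75 -43.0 45.0
-22 90 -30.0 31.0
-18 -90 -28.0 35.0
-18 -75 -39.0 48.0
-18 -60 -44.0 53.0
-18 -45 -46.0 56.0
-18 -30 -41.0 54.0
-18 -15 -41.0 52.0
-18 0 -41.0 52.0
-18 15 -43.0 50.0
-18 30 -46.0 50.0
-18 45 -55.0 48.0
-18 60 -53.0 46.0
-18 75 -48.0 41.0
-18 90 -33.0 24.0
```

```bash
python3 - <<'E'
from h import *
go(446,-395,60,68)
E
```

```text
pos [ 464.2 -367.4  111.4] yaw 69.5 dp now-axes [-1.29 -0.3   2.05] dp end-axes [-1.3  -0.26  2.06] twist 0.3
```

Request:
arm_command --gripper '[58, 58, 58, 58, 58]' --pt "-0.6 -0.15 0" --pt "-0.7 -0.15 0.4" --pt "0 0 0.8" --pt "0 0 0.4" --pt "0 0 0" --twist '[0.3, 0, 0, 0, 0]'

```text
time: 9.62
tool_pos: [444.3, -395.5, 70.1]
tcp_rot: [-3.14, -0.001, 1.186]
contact_force: [-0.3, 0.2, -2.1]
grip_width: 63.3
finger_force: 30.0
```

Request:
arm_command --gripper '[58, 58, 58, 58, 58]' --pt "0 0 0.5" --pt "0 0 0.4" --pt "0 0 0.4" --pt "0 0 0.2" --pt "0 0 0.1" --twist '[0, 0, 0, 0, 0]'

```text
time: 10.25
tool_pos: [444.9, -395.5, 30.8]
tcp_rot: [-3.141, -0.0, 1.186]
contact_force: [0.1, 0.1, -1.9]
grip_width: 63.2
finger_force: 30.0
```

```bash
python3 - <<'E'
from h import *
go(446,-395,22,68);o=get_obs();print(o['contact_force'])
im=capture('side');cv2.imwrite('pics/s3.png',cv2.resize(im[290:420,230:400,::-1],None,fx=4,fy=4,interpolation=cv2.INTER_CUBIC))
E
```

```text
pos [ 444.9 -395.5   30.8] yaw 68.0 dp now-axes [0.03 0.03 0.35] dp end-axes [0.03 0.03 0.35] twist -0.0
[ 0.14371591  0.14341461 -1.94694493]
```

View pics/s3.png

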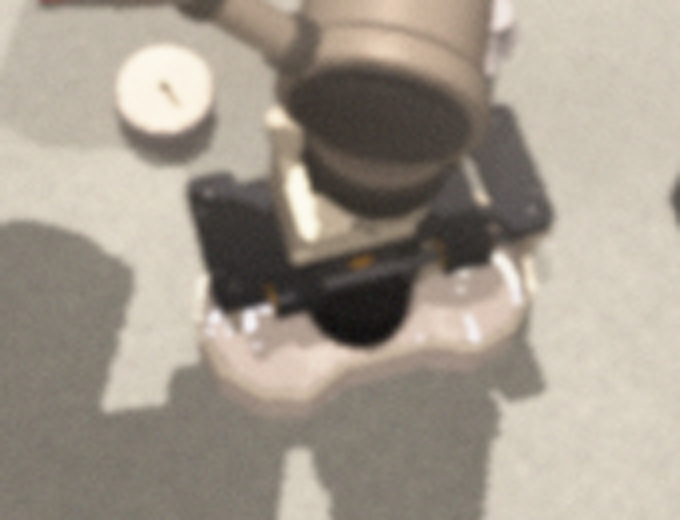

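The crop shows the casing at (362,300) inside the dish, clear of both long walls. I'll lower it gently.

Request:
arm_command --gripper '[58, 58, 58, 58, 58]' --pt "0 0 0.08" --pt "0 0 0.08" --pt "0 0 0.06" --pt "0 0 0.04" --pt "0 0 0.03" --twist '[0, 0, 0, 0, 0]'

```text
time: 10.92
tool_pos: [444.9, -395.5, 23.9]
tcp_rot: [3.142, -0.0, 1.186]
contact_force: [-0.6, -0.4, -1.4]
grip_width: 63.3
finger_force: 30.0
```

Request:
arm_command --gripper '[58, 58, 58, 58, 58]' --pt "0 0 0.02" --pt "0 0 0.02" --pt "0 0 0.02" --pt "0 0 0" --pt "0 0 0" --twist '[0, 0, 0, 0, 0]'

```text
time: 11.55
tool_pos: [444.9, -395.6, 23.3]
tcp_rot: [3.141, 0.0, 1.186]
contact_force: [-2.2, 2.6, 5.9]
grip_width: 63.2
finger_force: 30.0
```

Request:
arm_command --gripper '[68, 74, 80, 82, 82]' --pt "0 0 0" --pt "0 0 0" --pt "0 0 0" --pt "0 0 0" --pt "0 0 0" --twist '[0, 0, 0, 0, 0]'

```text
time: 12.18
tool_pos: [445.0, -395.6, 22.4]
tcp_rot: [3.142, -0.0, 1.186]
contact_force: [-0.7, 0.4, 0.2]
grip_width: 81.6
finger_force: 0.0
```

Request:
arm_command --gripper '[82, 82, 82, 82, 82]' --pt "0 0 -0.3" --pt "0 0 -0.6" --pt "0 0 -1" --pt "0 0 -1" --pt "0 0 -1" --twist '[0, 0, 0, 0, 0]'

```text
time: 12.8
tool_pos: [445.1, -395.7, 122.1]
tcp_rot: [3.14, 0.001, 1.186]
contact_force: [0.2, -0.1, 0.0]
grip_width: 82.2
finger_force: 0.0
```

```bash
python3 - <<'E'
from h import *
for n in(30,35):arc(473.6,395.9,100,27,n)
E
```

```text
at [ 445.1 -395.7  122.1] 68.0 row [ 0.829 -0.69 ] 0.029 twist 0.273 n 30
at [ 445.1 -395.7  122.1] 68.0 row [ 0.71  -0.593] 0.025 twist 0.234 n 35
```

Request:
arm_command --gripper '[70, 60, 60, 60, 60]' --pt "0.83 -0.69 0" --pt "0.83 -0.69 0" --pt "0.83 -0.69 0" --pt "0.83 -0.69 0" --pt "0.83 -0.69 0" --twist '[0.27, 0.27, 0.27, 0.27, 0.27]'

```text
time: 13.42
tool_pos: [410.0, -264.7, 121.2]
tcp_rot: [3.14, 0.0, 1.068]
contact_force: [0.0, -0.3, 0.9]
grip_width: 59.7
finger_force: 0.0
```

Request:
arm_command --gripper '[60, 60, 60, 60, 60]' --pt "0.83 -0.69 0" --pt "0.83 -0.69 0" --pt "0.83 -0.69 0" --pt "0.83 -0.69 0" --pt "0.83 -0.69 0" --twist '[0.27, 0.27, 0.27, 0.27, 0.27]'

```text
time: 14.05
tool_pos: [390.8, -131.2, 121.1]
tcp_rot: [3.14, -0.0, 0.95]
contact_force: [0.5, 0.2, -0.4]
grip_width: 60.0
finger_force: 0.0
```

Request:
arm_command --gripper '[60, 60, 60, 60, 60]' --pt "0.83 -0.69 0" --pt "0.83 -0.69 0" --pt "0.83 -0.69 0" --pt "0.83 -0.69 0" --pt "0.83 -0.69 0" --twist '[0.27, 0.27, 0.27, 0.27, 0.27]'

```text
time: 14.68
tool_pos: [387.5, 3.7, 121.1]
tcp_rot: [3.14, -0.001, 0.832]
contact_force: [0.1, -0.6, 0.3]
grip_width: 60.0
finger_force: 0.0
```

Request:
arm_command --gripper '[60, 60, 60, 60, 60]' --pt "0.83 -0.69 0" --pt "0.83 -0.69 0" --pt "0.83 -0.69 0" --pt "0.83 -0.69 0" --pt "0.83 -0.69 0" --twist '[0.27, 0.27, 0.27, 0.27, 0.27]'

```text
time: 15.3
tool_pos: [399.9, 138.2, 121.2]
tcp_rot: [3.14, -0.002, 0.714]
contact_force: [0.9, -0.1, -0.1]
grip_width: 60.3
finger_force: 0.0
```

Request:
arm_command --gripper '[60, 60, 60, 60, 60]' --pt "0.83 -0.69 0" --pt "0.83 -0.69 0" --pt "0.83 -0.69 0" --pt "0.83 -0.69 0" --pt "0.83 -0.69 0" --twist '[0.27, 0.27, 0.27, 0.27, 0.27]'

```text
time: 15.92
tool_pos: [427.8, 270.2, 121.3]
tcp_rot: [3.141, -0.002, 0.597]
contact_force: [0.2, -0.4, -0.2]
grip_width: 60.1
finger_force: 0.0
```

Request:
arm_command --gripper '[60, 60, 60, 60, 60]' --pt "0.83 -0.69 0" --pt "0.83 -0.69 0" --pt "0.83 -0.69 0" --pt "0.83 -0.69 0" --pt "0.7 -0.6 0" --twist '[0.27, 0.27, 0.27, 0.27, 0.27]'

```text
time: 16.55
tool_pos: [469.4, 394.4, 121.3]
tcp_rot: [-3.141, -0.002, 0.479]
contact_force: [-0.2, -0.2, 0.1]
grip_width: 59.9
finger_force: 0.0
```

```bash
python3 - <<'E'
from h import *
go(473.6,395.9,4,27)
im=capture('top')
a=cv2.resize(im[205:310,420:500,::-1],None,fx=4,fy=4,interpolation=cv2.INTER_CUBIC)
b=cv2.resize(im[210:295,70:170,::-1],None,fx=4.5,fy=4.5,interpolation=cv2.INTER_CUBIC)
o=np.zeros((420,780,3),np.uint8);o[:a.shape[0],:320]=a;o[:b.shape[0],325:325+b.shape[1]]=b[:,:455]
cv2.imwrite('pics/t4.png',o)
E
```

```text
pos [469.4 394.4 121.3] yaw 27.4 dp now-axes [0.17 0.03 4.69] dp end-axes [0.18 0.02 4.69] twist 0.09
```

View pics/t4.png

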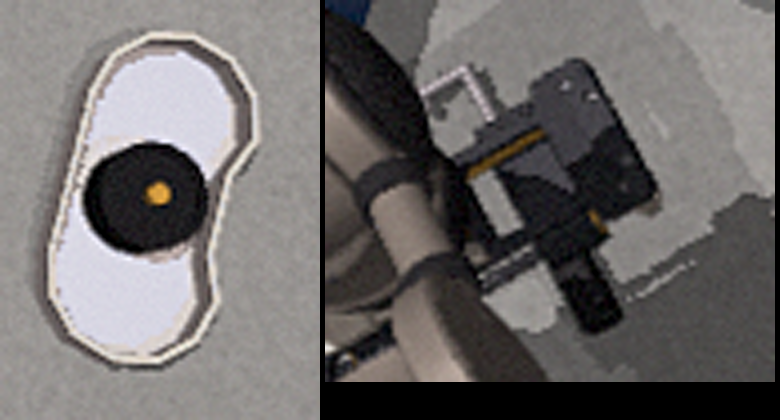

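The casing stands upright mid-dish at (148,195), and the gripper is aligned over the rod handle. Next I'll grasp the rod.

Request:
arm_command --gripper '[60, 60, 60, 60, 60]' --pt "0.17 0.03 0.9" --pt "0 0 1" --pt "0 0 1" --pt "0 0 0.9" --pt "0 0 0.5" --twist '[0.08, 0, 0, 0, 0]'

```text
time: 17.23
tool_pos: [472.8, 394.1, 12.2]
tcp_rot: [3.142, 0.001, 0.473]
contact_force: [0.1, -0.7, -0.2]
grip_width: 59.9
finger_force: 0.0
```

Request:
arm_command --gripper '[60, 60, 45, 30, 16]' --pt "0 0 0.2" --pt "0 0 0.1" --pt "0 0 0" --pt "0 0 0" --pt "0 0 0" --twist '[0, 0, 0, 0, 0]'

```text
time: 17.85
tool_pos: [473.2, 394.7, 5.4]
tcp_rot: [-3.141, -0.001, 0.473]
contact_force: [-0.0, -0.1, 0.9]
grip_width: 34.3
finger_force: 0.0
```

Request:
arm_command --gripper '[16, 16, 16, 16, 16]' --pt "0 0 0" --pt "0 0 0" --pt "0 0 0" --pt "0 0 0" --pt "0 0 0" --twist '[0, 0, 0, 0, 0]'

```text
time: 18.48
tool_pos: [473.1, 394.7, 5.1]
tcp_rot: [-3.141, -0.0, 0.472]
contact_force: [0.1, -0.0, 1.9]
grip_width: 19.9
finger_force: 29.9
```

Request:
arm_command --gripper '[16, 16, 16, 16, 16]' --pt "0 0 -0.2" --pt "0 0 -0.6" --pt "0 0 -1" --pt "0 0 -1" --pt "0 0 -1" --twist '[0, 0, 0, 0, 0]'

```text
time: 19.1
tool_pos: [473.1, 394.6, 101.8]
tcp_rot: [-3.142, -0.001, 0.473]
contact_force: [-0.1, 1.0, -1.8]
grip_width: 19.8
finger_force: 29.9
```

```bash
python3 - <<'E'
from h import *
o=get_obs();print(o['tool_pos'].round(1),np.degrees(o['tcp_rot']))
th=np.radians(-1.7);U=lambda x,y:np.array([689.5,8.7])+[np.cos(th)*x-np.sin(th)*y,np.sin(th)*x+np.cos(th)*y]
p=U(-280,-46);print(p)
for n in(15,20):arc(*p,110,-1.7,n)
im=capture('top')
a=cv2.resize(im[200:310,60:180,::-1],None,fx=5,fy=5,interpolation=cv2.INTER_CUBIC)
cv2.imwrite('pics/t5.png',a)
E
```

```text
[473.1 394.6 101.8] [-1.79996387e+02 -4.73898104e-02  2.70733786e+01]
[408.25859194 -28.97320522]
at [473.1 394.6 101.8] 27.1 row [-0.439  1.068] -0.022 twist 0.384 n 15
at [473.1 394.6 101.8] 27.1 row [-0.326  0.802] -0.016 twist 0.288 n 20
```

View pics/t5.png

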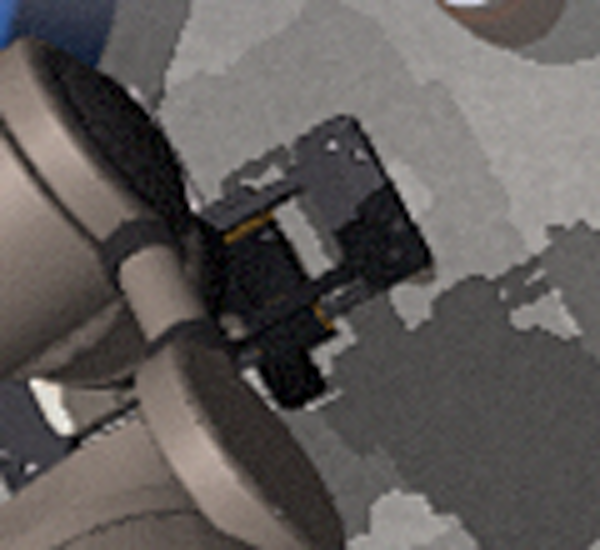

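The rod is gripped. I'll bring it in front of the guard, to the right of the knob.

Request:
arm_command --gripper '[16, 16, 16, 16, 16]' --pt "-0.33 0.8 0" --pt "-0.33 0.8 0" --pt "-0.33 0.8 0" --pt "-0.33 0.8 0" --pt "-0.33 0.8 0" --twist '[0.29, 0.29, 0.29, 0.29, 0.29]'

```text
time: 19.77
tool_pos: [476.4, 284.9, 99.9]
tcp_rot: [-3.142, 0.0, 0.344]
contact_force: [-0.4, 0.5, -1.8]
grip_width: 19.5
finger_force: 29.9
```

Request:
arm_command --gripper '[16, 16, 16, 16, 16]' --pt "-0.33 0.8 0" --pt "-0.33 0.8 0" --pt "-0.33 0.8 0" --pt "-0.33 0.8 0" --pt "-0.33 0.8 0" --twist '[0.29, 0.29, 0.29, 0.29, 0.29]'

```text
time: 20.4
tool_pos: [465.8, 177.5, 100.0]
tcp_rot: [-3.142, -0.0, 0.218]
contact_force: [-0.2, -0.2, -1.1]
grip_width: 19.5
finger_force: 29.9
```

Request:
arm_command --gripper '[16, 16, 16, 16, 16]' --pt "-0.33 0.8 0" --pt "-0.33 0.8 0" --pt "-0.33 0.8 0" --pt "-0.33 0.8 0" --pt "-0.33 0.8 0" --twist '[0.29, 0.29, 0.29, 0.29, 0.29]'

```text
time: 21.02
tool_pos: [441.8, 72.2, 100.1]
tcp_rot: [-3.142, -0.0, 0.091]
contact_force: [-0.3, -1.2, -1.6]
grip_width: 20.0
finger_force: 29.9
```

Request:
arm_command --gripper '[16, 16, 16, 16, 16]' --pt "-0.33 0.8 0" --pt "-0.33 0.8 0" --pt "-0.33 0.8 0" --pt "-0.33 0.8 0" --pt "-0.2 0.5 0" --twist '[0.29, 0.29, 0.29, 0.29, 0.29]'

```text
time: 21.65
tool_pos: [407.9, -21.7, 100.1]
tcp_rot: [-3.142, -0.0, -0.036]
contact_force: [-0.1, -0.2, -1.7]
grip_width: 19.6
finger_force: 29.9
```

```bash
cat >> h.py <<'E'
th=np.radians(-1.7);U=lambda x,y:np.array([689.5,8.7])+[np.cos(th)*x-np.sin(th)*y,np.sin(th)*x+np.cos(th)*y]
E
python3 - <<'E'
from h import *
go(*U(-280,-46),71,-1.7);go(*U(-164,-46),71,-1.7)
E
```

```text
pos [407.9 -21.7 100.1] yaw -2.1 dp now-axes [0.02 0.29 1.16] dp end-axes [0.02 0.29 1.16] twist -0.08
pos [407.9 -21.7 100.1] yaw -2.1 dp now-axes [4.66 0.26 1.16] dp end-axes [4.66 0.29 1.16] twist -0.08
```

Request:
arm_command --gripper '[16, 16, 16, 16, 16]' --pt "0 0.4 0.4" --pt "0 0 0.5" --pt "0 0 0.26" --pt "0 0 0" --pt "0 0 0" --twist '[-0.08, 0, 0, 0, 0]'

```text
time: 22.28
tool_pos: [408.4, -30.3, 70.9]
tcp_rot: [-3.141, -0.0, -0.026]
contact_force: [-1.0, 0.2, -1.7]
grip_width: 19.8
finger_force: 29.9
```

Request:
arm_command --gripper '[16, 16, 16, 16, 16]' --pt "0.5 0 0" --pt "0.5 0 0" --pt "0.5 0 0" --pt "0.5 0 0" --pt "0.5 0 0" --twist '[0, 0, 0, 0, 0]'

```text
time: 22.9
tool_pos: [471.6, -32.3, 70.9]
tcp_rot: [-3.142, -0.0, -0.027]
contact_force: [1.4, 0.0, -1.5]
grip_width: 19.5
finger_force: 29.9
```

```bash
python3 - <<'E'
from h import *
o=get_obs();print(o['tool_pos'].round(1),np.degrees(o['tcp_rot']).round(2),o['contact_force'].round(1))
go(*U(-164,-49),71,-1.7)
t=capture('top');s=capture('side');cv2.imwrite('t6.png',t);
q=o['tool_pos'];P=np.array([q+[124,0,7],[*U(-70,0),87],[*U(-105,0),103]]);print(proj('top',P).round(1).tolist(),proj('side',P).round(1).tolist())
a=cv2.resize(t[150:240,250:330,::-1],None,fx=5,fy=5,interpolation=cv2.INTER_CUBIC)
b=cv2.resize(s[170:270,225:303,::-1],None,fx=5,fy=5,interpolation=cv2.INTER_CUBIC)
o=np.zeros((500,795,3),np.uint8);o[:450,:400]=a;o[:500,403:403+390]=b
cv2.imwrite('pics/t6.png',o)
E
```

```text
[471.6 -32.3  70.9] [-180.     -0.     -1.52] [ 1.4  0.  -1.5]
pos [471.6 -32.3  70.9] yaw -1.5 dp now-axes [ 2.1   0.07 -0.  ] dp end-axes [ 2.1   0.06 -0.  ] twist 0.04
[[299.0, 198.7], [279.9, 189.3], [280.5, 202.7]] [[279.6, 222.8], [277.5, 208.2], [267.5, 209.6]]
```

View pics/t6.png

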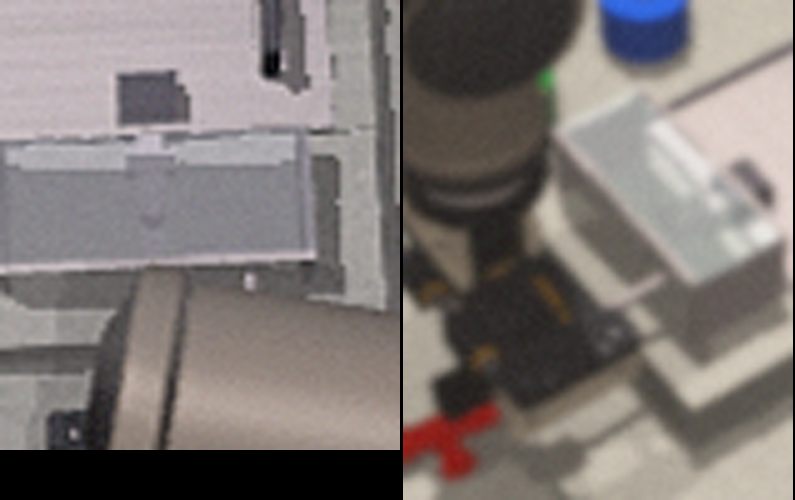

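The top crop shows the rod shaft at (250,278), just entering the guard's mouth. It is well right of the knob at (152,215) and left of the cheek at (305,250). I'll continue inserting.

Request:
arm_command --gripper '[16, 16, 16, 16, 16]' --pt "0.2 0.02 0" --pt "0.2 0 0" --pt "0.2 0 0" --pt "0.2 0 0" --pt "0.2 0 0" --twist '[0, 0, 0, 0, 0]'

```text
time: 23.62
tool_pos: [496.0, -33.5, 71.0]
tcp_rot: [-3.142, -0.0, -0.027]
contact_force: [-0.7, 0.3, -1.6]
grip_width: 20.0
finger_force: 29.9
```

Request:
arm_command --gripper '[16, 16, 16, 16, 16]' --pt "0.3 0 0" --pt "0.3 0 0" --pt "0.3 0 0" --pt "0.25 0 0" --pt "0 0 0" --twist '[0, 0, 0, 0, 0]'

```text
time: 24.25
tool_pos: [524.8, -34.2, 70.9]
tcp_rot: [-3.142, -0.0, -0.026]
contact_force: [0.5, -0.5, -1.3]
grip_width: 19.2
finger_force: 29.9
```

```bash
python3 - <<'E'
from h import *
go(*U(-162,-14),71,-1.7)
t=capture('top');a=cv2.imread('t6.png')
# where the glass area changed (hook), world coords at z=78
g=cv2.absdiff(t,a).max(2)[158:205,250:315]
ys,xs=np.where(g>14);print(len(xs))
for y in range(0,47,1):
    x=np.where(g[y]>14)[0]
    if len(x): print(y+158,(x.min()+250,x.max()+250,len(x)),end=' ')
o=get_obs()['tool_pos'];q=o+[0,0,7];e=np.array([np.cos(th),np.sin(th),0]);n=np.array([-e[1],e[0],0])
print('\npred',proj('top',[q+124*e,q+116*e+32*n,q+104*e+28*n,q+124*e+32*n,q+60*e]).round(1).tolist(),'knob',proj('top',[[*U(-70,0),87],[*U(-70,0),60]]).round(1).tolist())
E
```

```text
pos [524.8 -34.2  70.9] yaw -1.5 dp now-axes [ 0.06 -1.35 -0.  ] dp end-axes [ 0.05 -1.35 -0.  ] twist 0.04
1236
163 (np.int64(303), np.int64(303), 1) 174 (np.int64(276), np.int64(285), 10) 175 (np.int64(258), np.int64(287), 14) 176 (np.int64(268), np.int64(292), 18) 177 (np.int64(275), np.int64(299), 23) 178 (np.int64(274), np.int64(301), 28) 179 (np.int64(273), np.int64(308), 36) 180 (np.int64(271), np.int64(314), 42) 181 (np.int64(271), np.int64(314), 42) 182 (np.int64(272), np.int64(313), 42) 183 (np.int64(271), np.int64(313), 42) 184 (np.int64(270), np.int64(314), 42) 185 (np.int64(270), np.int64(314), 45) 186 (np.int64(269), np.int64(314), 42) 187 (np.int64(268), np.int64(314), 42) 188 (np.int64(268), np.int64(314), 41) 189 (np.int64(268), np.int64(314), 39) 190 (np.int64(267), np.int64(314), 42) 191 (np.int64(268), np.int64(314), 38) 192 (np.int64(268), np.int64(314), 44) 193 (np.int64(267), np.int64(314), 47) 194 (np.int64(267), np.int64(314), 46) 195 (np.int64(267), np.int64(314), 47) 196 (np.int64(266), np.int64(314), 48) 197 (np.int64(267), np.int64(314), 48) 198 (np.int64(266), np.int64(314), 49) 199 (np.int64(267), np.int64(314), 47) 200 (np.int64(265), np.int64(314), 47) 201 (np.int64(266), np.int64(314), 47) 202 (np.int64(266), np.int64(314), 45) 203 (np.int64(261), np.int64(314), 48) 204 (np.int64(266), np.int64(314), 44) 
pred [[299.6, 176.8], [286.2, 180.7], [288.2, 185.6], [286.1, 177.4], [301.0, 203.3]] knob [[279.9, 189.3], [280.1, 191.8]]
```

Request:
arm_command --gripper '[16, 16, 16, 16, 16]' --pt "0.04 -0.25 0" --pt "0 -0.3 0" --pt "0 -0.3 0" --pt "0 -0.3 0" --pt "0 -0.2 0" --twist '[0.03, 0, 0, 0, 0]'

```text
time: 24.92
tool_pos: [526.4, 0.2, 71.0]
tcp_rot: [-3.141, -0.0, -0.029]
contact_force: [-0.4, -0.7, -1.0]
grip_width: 19.6
finger_force: 29.9
```

Request:
arm_command --gripper '[16, 16, 16, 16, 16]' --pt "-0.2 0 0" --pt "-0.2 0 0" --pt "-0.2 0 0" --pt "-0.2 0 0" --pt "-0.2 0 0" --twist '[0, 0, 0, 0, 0]'

```text
time: 25.55
tool_pos: [501.6, 0.1, 71.1]
tcp_rot: [3.142, -0.001, -0.03]
contact_force: [3.3, -0.3, -1.1]
grip_width: 19.8
finger_force: 29.9
```

Request:
arm_command --gripper '[16, 16, 16, 16, 16]' --pt "-0.2 0 0" --pt "-0.2 0 0" --pt "-0.2 0 0" --pt "-0.2 0 0" --pt "-0.2 0 0" --twist '[0, 0, 0, 0, 0]'

```text
time: 26.18
tool_pos: [476.2, 0.9, 71.0]
tcp_rot: [-3.142, -0.0, -0.029]
contact_force: [1.7, -0.6, -1.7]
grip_width: 19.4
finger_force: 29.9
```

```bash
python3 - <<'E'
from h import *
o=get_obs();print(o['contact_force'],o['moment']);go(*U(-221,-14),71,-1.7)
E
```

```text
[ 1.66787339 -0.5845091  -1.67882208] [-0.11971994 -0.10489258 -0.0550442 ]
pos [476.2   0.9  71. ] yaw -1.7 dp now-axes [-0.32 -0.    0.  ] dp end-axes [-0.32 -0.    0.  ] twist 0.0
```

Request:
arm_command --gripper '[16, 16, 16, 16, 16]' --pt "-0.1 0 0" --pt "-0.1 0 0" --pt "-0.08 0 0" --pt "-0.04 0 0" --pt "0 0 0" --twist '[0, 0, 0, 0, 0]'

```text
time: 26.8
tool_pos: [468.3, 1.2, 70.9]
tcp_rot: [-3.141, 0.0, -0.029]
contact_force: [1.4, -0.9, -1.2]
grip_width: 19.7
finger_force: 29.9
```

Request:
arm_command --gripper '[16, 16, 16, 16, 16]' --pt "-0.04 0 0" --pt "-0.04 0 0" --pt "-0.04 0 0" --pt "0 0 0" --pt "0 0 0" --twist '[0, 0, 0, 0, 0]'

```text
time: 27.42
tool_pos: [466.9, 1.2, 71.3]
tcp_rot: [3.142, -0.003, -0.029]
contact_force: [6.9, 0.3, -3.3]
grip_width: 19.7
finger_force: 29.9
```

Request:
arm_command --gripper '[16, 16, 16, 16, 16]' --pt "-0.06 0 0" --pt "0 0 0" --pt "0 0 0" --pt "0.2 0 0" --pt "0.2 0 0" --twist '[0, 0, 0, 0, 0]'

```text
time: 28.05
tool_pos: [473.2, 1.2, 70.7]
tcp_rot: [-3.141, 0.002, -0.029]
contact_force: [-0.1, -0.7, -2.1]
grip_width: 19.9
finger_force: 30.0
```

Request:
arm_command --gripper '[16, 16, 16, 16, 16]' --pt "0.2 0 0" --pt "0.2 0 0" --pt "0.18 0 0" --pt "0 0 0" --pt "0 0.2 0" --twist '[0, 0, 0, 0, 0]'

```text
time: 28.68
tool_pos: [488.0, -4.3, 70.9]
tcp_rot: [-3.141, 0.0, -0.029]
contact_force: [0.0, 0.1, -0.5]
grip_width: 19.7
finger_force: 30.0
```

Request:
arm_command --gripper '[16, 16, 16, 16, 16]' --pt "0 0.3 0" --pt "0 0.3 0" --pt "0 0.3 0" --pt "0 0.3 0" --pt "0 0 0" --twist '[0, 0, 0, 0, 0]'

```text
time: 29.3
tool_pos: [487.4, -35.0, 71.0]
tcp_rot: [-3.142, -0.0, -0.03]
contact_force: [0.8, -0.0, -1.5]
grip_width: 20.0
finger_force: 30.0
```

Request:
arm_command --gripper '[16, 16, 16, 16, 16]' --pt "-0.4 0 0" --pt "-0.6 0 0" --pt "-0.8 0 0" --pt "-0.8 0 0" --pt "-0.8 0 0" --twist '[0, 0, 0, 0, 0]'

```text
time: 29.92
tool_pos: [401.0, -31.5, 71.0]
tcp_rot: [-3.141, 0.0, -0.029]
contact_force: [-1.0, 0.1, -2.5]
grip_width: 19.4
finger_force: 30.0
```

```bash
python3 - <<'E'
from h import *
go(440,185,60,0);go(440,185,5.5,0)
for n in (10,15):arc(440,185,80,0,n)
E
```

```text
pos [401.  -31.5  71. ] yaw -1.6 dp now-axes [ 1.31 -8.7   0.44] dp end-axes [ 1.56 -8.66  0.44] twist -0.33
pos [401.  -31.5  71. ] yaw -1.6 dp now-axes [ 1.31 -8.7   2.62] dp end-axes [ 1.56 -8.66  2.62] twist -0.33
at [401.  -31.5  71. ] -1.6 row [ 0.142 -0.868] -0.036 twist -0.033 n 10
at [401.  -31.5  71. ] -1.6 row [ 0.095 -0.579] -0.024 twist -0.022 n 15
```

The bolt is drawn to its stop (pull force rose to 7 N) and the rod is out. I'll lay it down front-left of the unit.

Request:
arm_command --gripper '[16, 16, 16, 16, 16]' --pt "0.13 -0.87 0" --pt "0.13 -0.87 0" --pt "0.13 -0.87 0" --pt "0.13 -0.87 0" --pt "0.13 -0.87 0" --twist '[0, 0, 0, 0, 0]'

```text
time: 30.55
tool_pos: [421.1, 77.2, 71.0]
tcp_rot: [-3.142, 0.0, -0.029]
contact_force: [-0.4, 0.1, -1.2]
grip_width: 19.8
finger_force: 30.0
```

Request:
arm_command --gripper '[16, 16, 16, 16, 16]' --pt "0.13 -0.87 0" --pt "0.13 -0.87 0" --pt "0.13 -0.87 0" --pt "0.13 -0.87 0" --pt "0.13 -0.87 0" --twist '[0, 0, 0, 0, 0]'

```text
time: 31.18
tool_pos: [440.5, 185.3, 71.0]
tcp_rot: [3.142, 0.0, -0.029]
contact_force: [0.2, 0.7, -1.5]
grip_width: 19.7
finger_force: 30.0
```

Request:
arm_command --gripper '[16, 16, 16, 16, 16]' --pt "0 0 0" --pt "0 0 0.6" --pt "0 0 0.8" --pt "0 0 0.6" --pt "0 0 0.35" --twist '[0, 0, 0, 0, 0]'

```text
time: 31.8
tool_pos: [440.7, 184.1, 11.5]
tcp_rot: [3.141, 0.001, -0.03]
contact_force: [0.2, 1.0, -1.1]
grip_width: 19.8
finger_force: 30.0
```

Request:
arm_command --gripper '[16, 16, 16, 16, 16]' --pt "0 0 0.1" --pt "0 0 0.08" --pt "0 0 0.04" --pt "0 0 0" --pt "0 0 0" --twist '[0, 0, 0, 0, 0]'

```text
time: 32.42
tool_pos: [441.4, 184.6, 7.0]
tcp_rot: [-3.141, -0.001, -0.029]
contact_force: [-0.9, 0.9, -1.2]
grip_width: 19.9
finger_force: 30.0
```

Request:
arm_command --gripper '[16, 16, 16, 16, 16]' --pt "0 0 0.04" --pt "0 0 0.03" --pt "0 0 0.02" --pt "0 0 0" --pt "0 0 0" --twist '[0, 0, 0, 0, 0]'

```text
time: 33.05
tool_pos: [441.2, 184.6, 5.1]
tcp_rot: [-3.141, -0.0, -0.029]
contact_force: [-2.6, -0.5, 6.6]
grip_width: 19.9
finger_force: 30.0
```

Request:
arm_command --gripper '[25, 35, 40, 40, 40]' --pt "0 0 0" --pt "0 0 0" --pt "0 0 0" --pt "0 0 0" --pt "0 0 -0.2" --twist '[0, 0, 0, 0, 0]'

```text
time: 33.67
tool_pos: [441.0, 184.5, 9.3]
tcp_rot: [3.141, 0.001, -0.029]
contact_force: [0.3, -0.6, -0.2]
grip_width: 39.9
finger_force: 0.0
```

Request:
arm_command --gripper '[40, 40, 40, 40, 40]' --pt "0 0 -1" --pt "0 0 -1" --pt "0 0 -1" --pt "0 0 -1" --pt "0 0 -1" --twist '[0, 0, 0, 0, 0]'

```text
time: 34.3
tool_pos: [441.1, 184.5, 135.7]
tcp_rot: [-3.141, -0.0, -0.029]
contact_force: [0.4, 0.4, 1.0]
grip_width: 40.1
finger_force: 0.0
```

```bash
python3 - <<'E'
from h import *
for n in(15,20):arc(*U(35,-60),130,-1.7,n)
go(*U(35,-60),130,-1.7)
E
```

```text
at [441.1 184.5 135.7] -1.7 row [0.769 0.609] 0.015 twist 0.0 n 15
at [441.1 184.5 135.7] -1.7 row [0.577 0.457] 0.011 twist 0.0 n 20
pos [441.1 184.5 135.7] yaw -1.7 dp now-axes [11.53  9.14  0.23] dp end-axes [11.54  9.14  0.23] twist 0.01
```

Request:
arm_command --gripper '[40, 40, 40, 40, 40]' --pt "0.77 0.61 0" --pt "0.77 0.61 0" --pt "0.77 0.61 0" --pt "0.77 0.61 0" --pt "0.77 0.61 0" --twist '[0, 0, 0, 0, 0]'

```text
time: 34.92
tool_pos: [536.0, 104.6, 134.5]
tcp_rot: [-3.141, 0.0, -0.029]
contact_force: [0.3, -0.4, -0.5]
grip_width: 39.9
finger_force: 0.0
```

Request:
arm_command --gripper '[40, 40, 40, 40, 40]' --pt "0.77 0.61 0" --pt "0.77 0.61 0" --pt "0.77 0.61 0" --pt "0.77 0.61 0" --pt "0.77 0.61 0" --twist '[0, 0, 0, 0, 0]'

```text
time: 35.55
tool_pos: [629.9, 25.5, 134.3]
tcp_rot: [-3.141, 0.0, -0.03]
contact_force: [0.4, -0.0, -1.0]
grip_width: 40.0
finger_force: 0.0
```

Request:
arm_command --gripper '[40, 40, 40, 40, 40]' --pt "0.77 0.61 0" --pt "0.77 0.61 0" --pt "0.77 0.61 0" --pt "0.77 0.61 0" --pt "0.77 0.61 0" --twist '[0, 0, 0, 0, 0]'

```text
time: 36.17
tool_pos: [723.7, -53.6, 134.1]
tcp_rot: [-3.141, 0.001, -0.03]
contact_force: [0.1, 0.4, 0.2]
grip_width: 39.7
finger_force: 0.0
```

```bash
python3 - <<'E'
from h import *
go(*U(35,-60),78,-1.7)
E
```

```text
pos [723.7 -53.6 134.1] yaw -1.7 dp now-axes [-0.04 -0.05  2.24] dp end-axes [-0.04 -0.05  2.24] twist 0.0
```

Request:
arm_command --gripper '[40, 40, 40, 40, 40]' --pt "-0.04 -0.05 0.4" --pt "0 0 0.6" --pt "0 0 0.7" --pt "0 0 0.4" --pt "0 0 0.14" --twist '[0, 0, 0, 0, 0]'

```text
time: 36.8
tool_pos: [721.7, -50.9, 77.3]
tcp_rot: [-3.141, 0.002, -0.029]
contact_force: [-0.7, -0.2, -0.4]
grip_width: 39.8
finger_force: 0.0
```

Request:
arm_command --gripper '[30, 20, 14, 8, 6]' --pt "0 0 0" --pt "0 0 0" --pt "0 0 0" --pt "0 0 0" --pt "0 0 0" --twist '[0, 0, 0, 0, 0]'

```text
time: 37.42
tool_pos: [722.4, -53.9, 79.0]
tcp_rot: [3.138, -0.001, -0.03]
contact_force: [0.6, -6.4, 0.0]
grip_width: 8.7
finger_force: 30.0
```

Request:
arm_command --gripper '[6, 6, 6, 6, 6]' --pt "0 0 0" --pt "0 0 0" --pt "0 0 0" --pt "0 0 0" --pt "0 0 0" --twist '[0, 0, 0, 0, 0]'

```text
time: 38.05
tool_pos: [722.5, -53.8, 79.0]
tcp_rot: [3.138, -0.001, -0.03]
contact_force: [1.0, -7.8, 1.1]
grip_width: 8.8
finger_force: 30.0
```

```bash
python3 - <<'E'
from h import *
o=get_obs();print(o['tool_pos'],o['grip_width'],o['contact_force'])
a0=np.arctan2(49,150);r=np.hypot(49,150)
A=a0+np.radians(np.r_[np.linspace(0,92,31)])
y=-r*np.cos(A);z=r*np.sin(A)
print(np.c_[-np.diff(y)/25,-np.diff(z)/25].round(2).tolist(), (y[-1]-y[0]),(z[-1]-z[0]))
E
```

```text
[722.4659504  -53.81235163  79.04689691] 8.823584505167148 [ 1.00431774 -7.75573555  1.10542308]
[[-0.11, -0.32], [-0.13, -0.31], [-0.15, -0.3], [-0.16, -0.3], [-0.18, -0.29], [-0.19, -0.28], [-0.21, -0.27], [-0.22, -0.25], [-0.24, -0.24], [-0.25, -0.23], [-0.26, -0.22], [-0.27, -0.2], [-0.28, -0.19], [-0.29, -0.17], [-0.3, -0.16], [-0.31, -0.14], [-0.31, -0.12], [-0.32, -0.11], [-0.33, -0.09], [-0.33, -0.07], [-0.33, -0.05], [-0.34, -0.04], [-0.34, -0.02], [-0.34, 0.0], [-0.34, 0.02], [-0.34, 0.04], [-0.33, 0.05], [-0.33, 0.07], [-0.33, 0.09], [-0.32, 0.11]] 204.20507502931082 99.19854871444181
```

Request:
arm_command --gripper '[6, 6, 6, 6, 6]' --pt "0 -0.03 -0.32" --pt "0 -0.13 -0.31" --pt "0 -0.15 -0.3" --pt "0 -0.16 -0.3" --pt "0 -0.18 -0.29" --twist '[0, 0, 0, 0, 0]'

```text
time: 38.67
tool_pos: [722.9, -36.0, 117.4]
tcp_rot: [3.14, -0.001, -0.029]
contact_force: [2.7, -5.6, -2.7]
grip_width: 9.1
finger_force: 30.0
```

Request:
arm_command --gripper '[6, 6, 6, 6, 6]' --pt "0 -0.19 -0.28" --pt "0 -0.21 -0.27" --pt "0 -0.22 -0.25" --pt "0 -0.24 -0.24" --pt "0 -0.25 -0.23" --twist '[0, 0, 0, 0, 0]'

```text
time: 39.3
tool_pos: [723.7, -9.0, 149.9]
tcp_rot: [3.138, -0.001, -0.03]
contact_force: [0.2, -8.0, 0.9]
grip_width: 9.3
finger_force: 30.0
```

Request:
arm_command --gripper '[6, 6, 6, 6, 6]' --pt "0 -0.26 -0.22" --pt "0 -0.27 -0.2" --pt "0 -0.28 -0.19" --pt "0 -0.29 -0.17" --pt "0 -0.3 -0.16" --twist '[0, 0, 0, 0, 0]'

```text
time: 39.92
tool_pos: [724.7, 25.7, 174.6]
tcp_rot: [3.138, -0.002, -0.03]
contact_force: [-1.2, -8.6, 6.9]
grip_width: 9.0
finger_force: 30.0
```

Request:
arm_command --gripper '[6, 6, 6, 6, 6]' --pt "0 -0.31 -0.14" --pt "0 -0.31 -0.12" --pt "0 -0.32 -0.11" --pt "0 -0.33 -0.09" --pt "0 -0.33 -0.07" --twist '[0, 0, 0, 0, 0]'

```text
time: 40.55
tool_pos: [725.9, 66.8, 187.8]
tcp_rot: [3.139, -0.003, -0.03]
contact_force: [-0.6, -5.6, 5.6]
grip_width: 9.0
finger_force: 30.0
```

Request:
arm_command --gripper '[6, 6, 6, 6, 6]' --pt "0 -0.33 -0.05" --pt "0 -0.34 -0.04" --pt "0 -0.34 -0.02" --pt "0 -0.34 0" --pt "0 -0.34 0.02" --twist '[0, 0, 0, 0, 0]'

```text
time: 41.18
tool_pos: [727.0, 110.4, 188.5]
tcp_rot: [3.141, -0.001, -0.029]
contact_force: [0.2, -4.4, 5.5]
grip_width: 8.6
finger_force: 30.0
```

Request:
arm_command --gripper '[6, 6, 6, 6, 6]' --pt "0 -0.34 0.04" --pt "0 -0.33 0.05" --pt "0 -0.33 0.07" --pt "0 -0.33 0.09" --pt "0 -0.32 0.1" --twist '[0, 0, 0, 0, 0]'

```text
time: 41.8
tool_pos: [728.1, 151.7, 178.0]
tcp_rot: [-3.142, 0.0, -0.029]
contact_force: [0.1, -2.2, 1.4]
grip_width: 8.7
finger_force: 30.0
```

```bash
python3 - <<'E'
from h import *
o=get_obs();p=o['tool_pos'];print(p.round(1),o['contact_force'],o['grip_width'])
for off in(15,16,19):
  h=U(35,90);print(off,'flap deg',np.degrees(np.arctan2(p[2]+off-45,h[1]-2-p[1])-np.arctan2(49,150)),np.hypot(p[2]+off-45,h[1]-2-p[1]))
E
```

```text
[728.1 151.7 178. ] [ 0.06378522 -2.20776897  1.42627757] 8.744024148014306
15 flap deg 92.67189202299467 158.23110807459096
16 flap deg 92.5442837137946 159.16656146260584
19 flap deg 92.17031094535143 161.97754925846752
```

Request:
arm_command --gripper '[14, 20, 26, 26, 26]' --pt "0 0 0" --pt "0 0 0" --pt "0 0 0" --pt "0 0 0" --pt "0 0 0" --twist '[0, 0, 0, 0, 0]'

```text
time: 42.42
tool_pos: [728.1, 151.1, 178.5]
tcp_rot: [-3.141, 0.0, -0.029]
contact_force: [-0.1, -0.0, 0.2]
grip_width: 25.9
finger_force: 0.0
```

Request:
arm_command --gripper '[26, 26, 26, 26, 26]' --pt "0 0 -0.4" --pt "0 0 -0.8" --pt "0 0 -1" --pt "0 0 -1" --pt "0 0 -1" --twist '[0, 0, 0, 0, 0]'

```text
time: 43.05
tool_pos: [728.1, 151.1, 285.4]
tcp_rot: [-3.141, -0.001, -0.029]
contact_force: [-0.4, -0.2, -0.0]
grip_width: 25.9
finger_force: 0.0
```

Request:
arm_command --gripper '[26, 26, 26, 26, 26]' --pt "-1 0 -0.2" --pt "-1 0 0" --pt "-1 0 0" --pt "-1 -0.5 0" --pt "-1 -1 0" --twist '[0, 0, 0, 0, 0]'

```text
time: 43.68
tool_pos: [603.7, 191.9, 289.7]
tcp_rot: [-3.141, -0.001, -0.031]
contact_force: [0.2, 0.2, 0.0]
grip_width: 25.9
finger_force: 0.0
```

Request:
arm_command --gripper '[26, 26, 26, 26, 26]' --pt "-1 -1 0" --pt "-1 -1 0" --pt "-1 -1 0" --pt "-1 -1 0" --pt "-1 -1 0" --twist '[0, 0, 0, 0, 0]'

```text
time: 44.3
tool_pos: [482.3, 321.7, 289.6]
tcp_rot: [-3.141, -0.001, -0.029]
contact_force: [-0.1, 0.7, 0.1]
grip_width: 25.9
finger_force: 0.0
```

Request:
arm_command --gripper '[26, 26, 26, 26, 26]' --pt "-0.6 -1 0" --pt "-0.6 -1 0" --pt "-0.3 -1 0" --pt "0 -1 0" --pt "0 0 0" --twist '[0, 0, 0, 0, 0]'

```text
time: 44.92
tool_pos: [448.1, 423.2, 288.9]
tcp_rot: [-3.141, -0.001, -0.027]
contact_force: [-0.7, -1.0, 0.5]
grip_width: 25.8
finger_force: 0.0
```

```bash
python3 - <<'E'
from h import *
s=capture('side');t=capture('top')
a=cv2.resize(t[:,:,::-1],(398,298),interpolation=cv2.INTER_AREA)
a=t[90:300,130:500,::-1];a=cv2.resize(a,None,fx=2.16,fy=2.16)[:454,:799]
b=s[130:290,190:430,::-1]
o=np.zeros((600,800,3),np.uint8)
t2=cv2.resize(t[90:300,100:500,::-1],(560,294));s2=cv2.resize(s[120:400,160:380,::-1],(236,300))
t3=cv2.resize(t[100:230,220:350,::-1],(300,300));s3=cv2.resize(s[150:280,230:370,::-1],(323,300),interpolation=cv2.INTER_CUBIC)
o[:294,:560]=t2;o[:300,562:798]=s2;o[300:,:300]=t3;o[300:,305:628]=s3
cv2.imwrite('pics/final.png',o)
E
```

```text
(no output)
```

View pics/final.png

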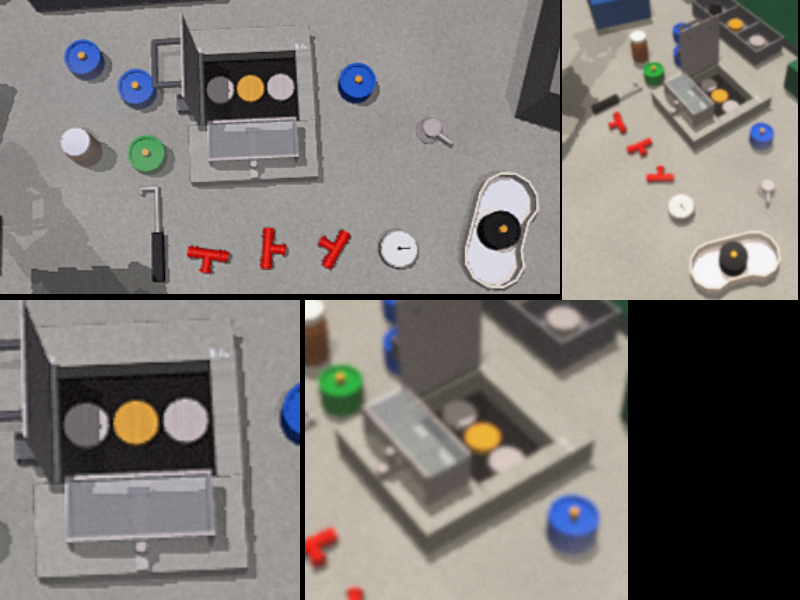

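The final view shows the flap standing upright at top-view (190,75) and the bolt knob fully out in front of the guard at (253,168). The rod lies flat at (157,235), the casing stands in the dish at (500,230), and everything else is where it was.

```bash
python3 -c "
from plant import *
print(close_job())"
```

```text
the job is handed in; nothing more can be done
None
```

The job is handed in at about 45 s, with the casing upright in the dish, the bolt drawn back to its stop with the rod, the flap standing at about 92°, and the rod lying flat just in front of the unit to its left; no verdict came back.

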